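Clear the bark off the counter and open the cleaner

ROBOT

A 6-joint arm with a two-finger parallel gripper is mounted at the origin on the work surface. World frame = base frame: x ahead of the robot, y to its left, z up, the work surface at z = 0. Lengths are in m, angles in rad, forces in N, time in s.
With the tool pointing down it reaches from about 0.35 to 0.85 m from the base axis. Payload 8.1 kg.
Tool frame: the origin (TCP) lies at the very end of the fingers, on their centre line; the grasp point (between the pads) lies 19 mm behind it; z points along the fingers, y is the direction in which the jaws open and shut (so a half turn about z gives the same grasp; the last joint's range is limited). The gripper opens to 93 mm and grips with 3 to 60 N. Pads are 15 mm wide; open, the fingers measure 128 mm over their backs; the gripper's body (75 mm by 188 mm) begins 65 mm behind the grasp point.
Start: joints at [1.148, 0.13, 1.488, -0, 1.523, -0.085], TCP at [0.199, 0.566, 0.219] pointing down, gripper open.
Joint ranges: [-2.96, 2.96], [-0.89, 2.26], [0.02, 2.5], [-1.34, 4.48], [0, 2.73], [-2.66, 2.66]. Speed limits (rad/s): [2.39, 2.39, 2.79, 3.14, 3.14, 3.14].

INTERFACE

Orientations are given as a rotation vector (axis times angle).
In Python, from workcell import ctrl gives the robot as it stands.
- The arm moves only by the tool step_arm, never from a script. Its argument "moves" is a list that holds one entry, the list of rows, each a list of 7 numbers: the shift along the tool's x, y, z in cm, then the turn, a rotation vector about the tool's x, y, z in rad, then the finger opening in cm, from 0 to 9.3. A call has 1 to 5 rows; each row shifts and turns the commanded pose from where the row before left it, along the tool's axes as they then stand; what a row does not reach is not made up. A row lasts 1/12 s, in which the tool goes at most 41.7 mm and 7.16 degrees, less where a joint would pass 70% of its speed; a pose out of reach is approached as far as the arm can. A call with a gripper value outside its range is refused whole. The fingers move at their own pace and stop on an object; "squeeze" is the grip in N (left out, the last holds). Time passes only in rows, so rows that do not move let the fingers close. It gives the time, the measured TCP pose, the force and the opening at its end, in the units of the state.
- ctrl.observe(): the state, without advancing time (a new reading comes with each control period).
- ctrl.camera(name): name is "scene" or "top" or "wrist"; returns a dict with "pixels" (400x640x3 uint8, red, green, blue), "z_map" (400x640 float32, m along the optical axis (not along the pixel's ray), 0 where there is no reading), "K" (3x3 intrinsics, pixels), "T" (4x4, takes a point from camera to world coordinates); the wrist camera has in their place "T_tool_cam" (4x4, takes a point from camera to tool coordinates, whose origin is the TCP and whose axes are the flange's). Camera axes: x right, y up, looking along -z (the intrinsics and any distortion apply to the point x, -y, -z); pixel columns grow to the right and rows downward; lengths in m; the calibration is good to about 2 mm. A picture is of the moment at which its call begins: read the wrist's pose just before it.
- ctrl.hand_in(): hands the job in, once; it reports no verdict.
The state is a dict: "clock": time; "qpos": joint angles; "joint_vel": joint speeds; "joint_efforts": joint torques, N m; "ee_pos": TCP position; "eef_rot": TCP orientation; "ft_force": force on the tool from outside, world axes, zero at the start; "wrist_torque": the same for the moment, N m; "gripper_width": opening from 0.0 (shut) to 1.0 (fully open).
Only numpy, scipy, OpenCV 4.12 (cv2) and the standard library are available. Lean on these libraries where they do the work, as an engineer would, in place of code of your own. Each camera call takes 0.05 s, during which the arm holds its last target.

TASK

Clean up the shop counter: take the yellow sweeper by its handle and sweep all four bark chunks into the blue catch tray without touching them with the hand, and leave the sweeper standing upright on its blade. Then open the cleaner bottle for the wipe-down: press its black safety cap down, twist it counter-clockwise while pressed, and lift it off. Finish while still holding the cap level and still about 8 cm straight above the bottle, and leave the two jars and the rearing box where they are.

Things in the scene. Friction and masses are not known exactly. Their poses are not given: they have to be found in the camera images.
- bottle: White cleaner bottle, 84 mm diameter, green band, in a grey collar on a dark 120 x 120 mm plate screwed to the counter: it cannot move or turn. Origin: centre of the plate's underside, on the counter, on the upright axis of bottle and cap; z up. The sloping shoulder is 42 mm from the axis at 90 mm height, 28 mm at 108 mm; only the neck is above 115 mm. Red mark on the shoulder: +x side.
- neck (a point): The point on the bottle's axis, 124 mm above the counter, where the underside of the locked cap is. A spring in the neck pushes the cap up with 6 N when locked and 10 N when 7 mm down; the cap stops hard at 8.5 mm down. It turns only while pressed down at least 5.5 mm (7 mm is right); otherwise teeth hold it.
- cap: Loose black ribbed round safety cap on the bottle, 56 mm diameter (57 at its orange foot ring), 30 mm high, 30 g; origin at the centre of its underside, z out of its top. The red bar on its top points along its x and, while locked, lies over the bottle's red mark (within 5 degrees). Grip it at any yaw, by its upper 20 mm.
- cap_top (a point): Centre of the cap's top, 154 mm above the counter when locked. While pressed, the cap turns counter-clockwise seen from above; between 45 and 75 degrees from the locked place it is free (60 is right) and a hard stop ends the turn at about 78. Then the spring lifts it 4 mm and it lifts straight off.
- sweeper: Loose yellow hand sweeper, about 0.3 kg, standing on its blade; origin at the centre of the blade's underside. Blade 142 mm along x, 22 mm along y, 32 mm high; at each end a 6 mm thick wing reaches forward to y = -32 mm, so it pushes towards its own -y, with 130 mm between the wings.
- handle (a point): Point on the axis of the sweeper's upright wooden handle, 78 mm above the blade's underside. The handle is 44 mm along the sweeper's x and 18 mm along its y (grip across the 18 mm), from 32 to 102 mm height.
- tray: Blue catch tray fixed to the counter, flat, with three walls 30 mm high and 6 mm thick, open to its own +y, no step at the mouth. Origin on the counter in the middle of the inside, which is 180 mm along x (-90 to 90) and runs from y = -55 mm (back wall) to y = 55 mm (open mouth).
- mouth (a point): Middle of the tray's open side, on the counter. The chunks lie before it, 25 to 155 mm out along the tray's +y and within 55 mm of its middle line; the sweeper stands beyond them, 210 to 240 mm out, its wings towards the tray.
- chunk0: Loose bark chunk, tan, 25 x 20 mm and 17 mm high, about 15 g; origin at the centre of its underside. It counts as swept in when it lies wholly past the mouth of the tray.
- chunk1: Loose bark chunk, pale wood, 25 x 20 mm and 17 mm high, about 15 g; origin at the centre of its underside. It counts as swept in when it lies wholly past the mouth of the tray.
- chunk2: Loose bark chunk, tan, 25 x 20 mm and 17 mm high, about 15 g; origin at the centre of its underside. It counts as swept in when it lies wholly past the mouth of the tray.
- chunk3: Loose bark chunk, reddish, 25 x 20 mm and 17 mm high, about 15 g; origin at the centre of its underside. It counts as swept in when it lies wholly past the mouth of the tray.
- jar_red: Bystander: loose clear jar with red cap, 62 mm diameter, 76 mm high; origin at the centre of its underside.
- jar_orange: Bystander: loose clear jar with orange cap, 62 mm diameter, 76 mm high; origin at the centre of its underside.
- rearing_box: Bystander: loose clear lidded rearing box, 138 x 98 mm (x, y), 78 mm high; origin at the centre of its underside.

How it is judged:
On the way, in this order (a step that is already met when the one before it is completed fails the run):
1. all four chunks lie in the tray (y of chunk0 in the frame of tray between -0.06 and 0.045 m and x of chunk0 in the frame of tray between -0.092 and 0.092 m and height (world z) of each of chunk0, chunk1, chunk2, chunk3 below 0.03 m and y of chunk1 in the frame of tray between -0.06 and 0.045 m and x of chunk1 in the frame of tray between -0.092 and 0.092 m and y of chunk2 in the frame of tray between -0.06 and 0.045 m and x of chunk2 in the frame of tray between -0.092 and 0.092 m and y of chunk3 in the frame of tray between -0.06 and 0.045 m and x of chunk3 in the frame of tray between -0.092 and 0.092 m), for 0.2 s.
2. the sweeper stands upright on its own, let go (angle between sweeper's own z axis and vertical below 0.15 rad and height (world z) of sweeper below 0.006 m and contact force between sweeper and the fingers below 0.1 N and linear speed of sweeper below 0.02 m/s), for 0.2 s.
3. the cap is pressed down at least 4 mm while still in its locked place (turned less than 14 degrees) (z of cap in the frame of bottle below 0.12 m and angle between the x axis of cap and the x axis of bottle, either way round below 0.25 rad), for 0.1 s.
4. the cap, still on the bottle, is turned at least 40 degrees from its locked place (angle between the x axis of cap and the x axis of bottle, either way round above 0.7 rad and z of cap in the frame of bottle below 0.13 m), for 0.1 s.
At the end, for the whole second after the job is handed in: All four chunks lie inside the tray (centres at least 10 mm past the mouth); the sweeper stands upright on the counter (within 8 degrees), let go; the fingers hold the cap still, 50 to 120 mm above its locked place, within 25 mm of the bottle's axis, level within 11 degrees, clear of the bottle (all of step 1 and angle between sweeper's own z axis and vertical below 0.15 rad and height (world z) of sweeper below 0.006 m and z of cap in the frame of bottle between 0.174 and 0.244 m and horizontal distance between cap and bottle below 0.025 m and angle between cap's own z axis and vertical below 0.2 rad and linear speed of cap below 0.02 m/s and contact force between cap and the fingers above 2 N and contact force between cap and bottle below 0.1 N and contact force between sweeper and the fingers below 0.1 N); the arm keeps its last pose, push and grip.
It fails at once if a bystander jar or box is moved more than 20 mm or tipped (distance of any of jar_red, jar_orange, rearing_box from where it was at the start of the episode above 0.02 m or angle between any of jar_red, jar_orange, rearing_box's own z axis and vertical above 0.3 rad).
It fails at once if a chunk is touched by the hand or arm instead of the sweeper (contact force between any of chunk0, chunk1, chunk2, chunk3 and the arm above 0.3 N or contact force between any of chunk0, chunk1, chunk2, chunk3 and the fingers above 0.3 N).
It also fails if it takes over 51 s, if anything falls off the work surface, if the arm or the gripper's body presses on something with over 40 N, if the wrist force passes 120 N, or if a joint passes its speed limit or range.

## Working session

There is one attempt and no reset: what is moved stays moved. The work goes in short steps, Python scripts to look and compute and a tool call to move; the robot and the scene stay as the last step left them, time stands still between calls to the robot, and variables do not carry over. Pictures are saved under pics/ and viewed, and the job is handed in when it is done.

Besides the shell and the picture viewer there is one more tool, called after "Emit:" as name([rows], argument=value, ...), one row to a line, values as JSON. step_arm: Moves the arm, as the interface text tells. Its arguments: {"type":"object","properties":{"moves":{"type":"array","items":{"type":"array","items":{"type":"array","items":{"type":"number"}}}},"squeeze":{"type":"number"}},"required":["moves"]}

```bash
ls; mkdir -p pics; python3 - <<'E'
from workcell import ctrl
import cv2,numpy as np
s=ctrl.observe();print(s)
for n in ["scene","top"]:
    c=ctrl.camera(n);cv2.imwrite(f"pics/{n}0.png",c["pixels"][:,:,::-1]);np.savez(f"{n}0.npz",**{k:np.array(v) for k,v in c.items()})
    print(n,c["K"],c["T"],c.keys())
E
```

```text
pics
{'clock': 0.0, 'qpos': array([ 1.14759209e+00,  1.31148634e-01,  1.48924911e+00,  8.30395417e-06,
        1.52300606e+00, -8.53796422e-02]), 'joint_vel': array([ 1.07505219e-03, -1.70372510e-03,  1.43666787e-03,  2.34782147e-05,
       -7.96873460e-04, -1.22592480e-03]), 'joint_efforts': array([ 4.83444055e-04, -5.59864604e+01, -4.91747224e+01,  7.68362009e-02,
        3.60446039e-02, -2.09167119e-04]), 'ee_pos': array([0.19859515, 0.56558742, 0.2176115 ]), 'eef_rot': array([-5.28056328e-01, -3.09642381e+00,  2.74977506e-03]), 'ft_force': array([0.42030735, 0.40783752, 0.35504444]), 'wrist_torque': array([-0.00413716,  0.03723916, -0.00900397]), 'gripper_width': 0.9997537159971026}
scene [[510.0373434    0.         324.14789472]
 [  0.         510.0373434  198.36265558]
 [  0.           0.           1.        ]] [[ 0.5452176  -0.59634041  0.58916541  1.33156664]
 [ 0.83813918  0.40131236 -0.36941995 -0.3579281 ]
 [-0.01613932  0.69521687  0.71861883  0.99373288]
 [ 0.          0.          0.          1.        ]] dict_keys(['pixels', 'z_map', 'K', 'T'])
top [[403.31421706   0.         318.61490656]
 [  0.         403.31421706 196.17761925]
 [  0.           0.           1.        ]] [[ 0.02692118  0.99879996 -0.0409133   0.56699825]
 [-0.99953909  0.02632151 -0.01512584  0.05835581]
 [-0.01403079  0.04130165  0.9990482   1.34837278]
 [ 0.          0.          0.          1.        ]] dict_keys(['pixels', 'z_map', 'K', 'T'])
```

View pics/scene0.png

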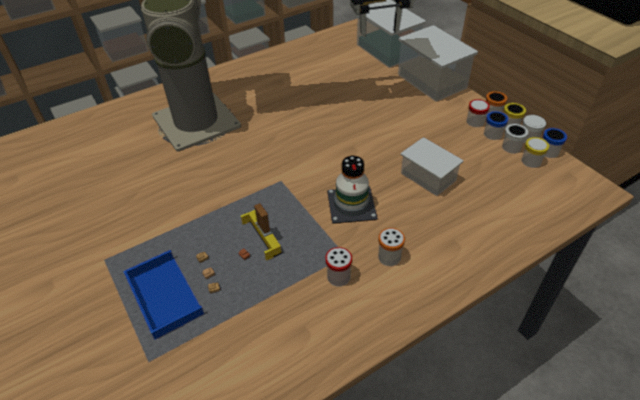

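View pics/top0.png

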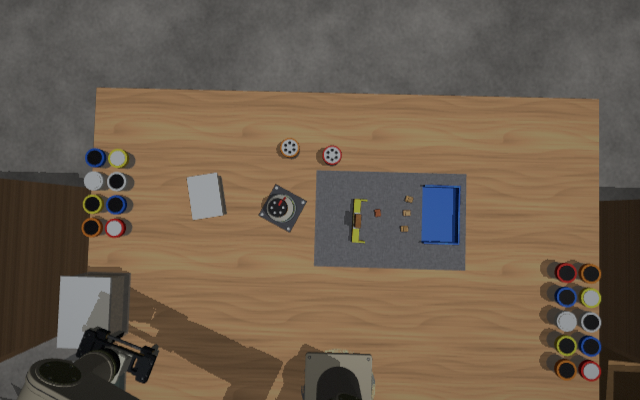

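The scene view shows the mat with the tray (~163,293), four chunks, the sweeper (~262,228) and the bottle cap (~353,165). The top view shows the sweeper at about (357,221), the tray at (440,214) and the bottle at (281,207). Next I'll enlarge these and measure.

```bash
cat > h.py <<'E'
import numpy as np,cv2
def cloud(c):
    z=c["z_map"].astype(float);K=c["K"];v,u=np.indices(z.shape)
    P=np.stack([(u-K[0,2])/K[0,0]*z,-(v-K[1,2])/K[1,1]*z,-z],-1)
    W=P@c["T"][:3,:3].T+c["T"][:3,3]
    W[z<=0]=np.nan
    return W
def proj(c,p):
    R=c["T"];q=(np.atleast_2d(p)-R[:3,3])@R[:3,:3];K=c["K"]
    return np.stack([K[0,0]*q[:,0]/-q[:,2]+K[0,2],K[1,1]*-q[:,1]/-q[:,2]+K[1,2]],-1)
E
python3 - <<'E'
from h import *
for n,(u0,u1,v0,v1) in {"top":(180,470,135,275),"scene":(100,480,130,350)}.items():
    c=np.load(n+"0.npz");W=cloud(c)
    im=c["pixels"][v0:v1,u0:u1,::-1];s=800/(u1-u0)
    im=cv2.resize(im,None,fx=s,fy=s,interpolation=cv2.INTER_CUBIC)
    cv2.imwrite(f"pics/{n}_z.png",im);print(n,s,im.shape)
    if n=="top":
        for p in [(357,221),(281,207),(440,214),(378,213),(408,199),(406,213),(404,229),(290,148),(332,155),(205,196),(340,250)]:
            print(p,W[p[1],p[0]].round(4))
    else:
        for p in [(352,165),(262,212),(163,293),(202,257),(208,272),(214,287),(243,254),(391,236),(339,256),(300,230)]:
            print(p,W[p[1],p[0]].round(4))
E
```

```text
top 2.7586206896551726 (386, 800, 3)
(357, 221) [ 0.5447 -0.0429  0.1046]
(281, 207) [0.5809 0.1869 0.1551]
(440, 214) [ 0.5736 -0.3271 -0.002 ]
(378, 213) [ 0.5713 -0.118   0.0203]
(408, 199) [ 0.6198 -0.2152  0.0209]
(406, 213) [ 0.5737 -0.2103  0.0169]
(404, 229) [ 0.5212 -0.2041  0.0199]
(290, 148) [0.7701 0.1728 0.074 ]
(332, 155) [0.7507 0.0387 0.0769]
(205, 196) [0.61   0.4366 0.08  ]
(340, 250) [ 0.4449  0.0028 -0.0015]
scene 2.1052631578947367 (463, 800, 3)
(352, 165) [0.5864 0.1918 0.1544]
(262, 212) [ 0.5564 -0.047   0.1027]
(163, 293) [ 0.5633 -0.3223 -0.0009]
(202, 257) [ 0.5296 -0.207   0.0151]
(208, 272) [ 0.5811 -0.2136  0.0182]
(214, 287) [ 0.6276 -0.2194  0.0182]
(243, 254) [ 0.575  -0.1198  0.013 ]
(391, 236) [0.7691 0.176  0.0771]
(339, 256) [0.7509 0.042  0.0782]
(300, 230) [0.5779 0.0396 0.0015]
```

View pics/top_z.png

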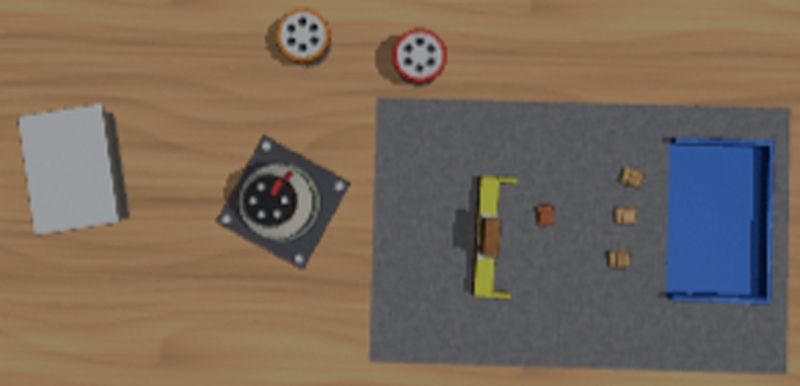

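View pics/scene_z.png

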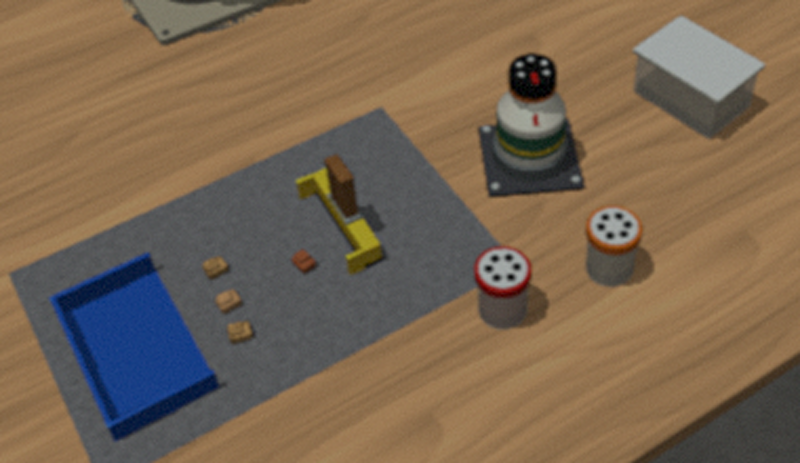

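The crops show the same layout: red bar and red mark pointing to world +x, -y; chunks ahead of the sweeper; wings towards the tray. Fitting the parts by color.

```bash
python3 - <<'E'
from h import *
for n in ["top","scene"]:
    c=np.load(n+"0.npz");W=cloud(c)
    hsv=cv2.cvtColor(c["pixels"],cv2.COLOR_RGB2HSV);H,S,V=[hsv[...,i].astype(int) for i in range(3)]
    X=W[...,0];Y=W[...,1];Z=W[...,2]
    def rep(name,m,rect=True):
        P=W[m]; 
        r=cv2.minAreaRect(P[:,:2].astype(np.float32)*1000)
        ctr=np.array(r[0]).round(1)
        print(n,name,m.sum(),"mean",P.mean(0).round(4),"rect",ctr,np.array(r[1]).round(1),round(r[2],1),"zmed",np.median(P[:,2]).round(4))
        return P
    near=lambda x,y,r:(np.hypot(X-x,Y-y)<r)
    sw=near(0.555,-.045,.1)
    rep("blade",sw&(H>22)&(H<35)&(S>150)&(Z>.022)&(Z<.042))
    rep("handletop",sw&(Z>.094)&(Z<.112))
    rep("traywall",near(.573,-.327,.16)&(H>100)&(H<130)&(S>120)&(Z>.022))
    rep("traywall+floor",near(.573,-.327,.16)&(H>100)&(H<130)&(S>120))
    rep("captop",near(.584,.188,.05)&(Z>.148)&(Z<.162))
    rep("redbar",near(.584,.188,.05)&(Z>.148)&((H<8)|(H>172))&(S>130))
    m=near(.584,.188,.06)&(Z<.13)&(Z>.085)&((H<6)|(H>174))&(S>130)
    if m.sum()>2: rep("redmark",m)
    rep("plate",near(.584,.188,.1)&(Z<.02)&(V<70)&(S<110))
    for p in [(.5713,-.118),(.62,-.217),(.577,-.212),(.525,-.205)]:
        rep("chunk",near(*p,.022)&(Z>.008)&(Z<.03))
E
```

```text
top blade 186 mean [ 0.5463 -0.0457  0.0329] rect [546.3 -53.5] [ 39.4 138. ] 87.2 zmed 0.0328
top handletop 86 mean [ 0.5452 -0.0447  0.1024] rect [544.7 -44.8] [43.1 16.1] 1.6 zmed 0.1026
top traywall 274 mean [ 0.5737 -0.3505  0.0304] rect [ 572.1 -322.8] [116.7 190.7] 89.9 zmed 0.0308
top traywall+floor 2219 mean [ 0.5721 -0.3268  0.0058] rect [ 573.6 -327.5] [127.3 193.6] 89.5 zmed 0.0024
top captop 278 mean [0.5788 0.1986 0.1548] rect [577.6 199. ] [53.4 54.7] 1.9 zmed 0.1548
top redbar 20 mean [0.5951 0.1908 0.1552] rect [594.3 190.8] [ 8.2 18.7] 64.0 zmed 0.1558
top redmark 5 mean [0.6095 0.1841 0.1037] rect [609.5 184. ] [2.7 8. ] 70.2 zmed 0.1021
top plate 503 mean [0.5805 0.1943 0.0089] rect [580.6 199.7] [120.9 116.6] 62.7 zmed 0.0089
top chunk 45 mean [ 0.5718 -0.1155  0.0155] rect [ 571.3 -115.7] [23.9 19.3] 15.2 zmed 0.015
top chunk 46 mean [ 0.6198 -0.2182  0.0154] rect [ 620.  -218.6] [23.2 19.6] 84.9 zmed 0.0157
top chunk 49 mean [ 0.5755 -0.2113  0.0149] rect [ 578.6 -210.1] [23.1 29.4] 1.0 zmed 0.0156
top chunk 47 mean [ 0.5232 -0.2038  0.0152] rect [ 525.7 -203.6
[... 488 characters left out ...]
579.4 199.6] [55.8 56.7] 7.1 zmed 0.1535
scene redbar 33 mean [0.5928 0.1919 0.1537] rect [591.3 191.4] [14.4 23.3] 54.4 zmed 0.1542
scene redmark 4 mean [0.6088 0.1835 0.1036] rect [608.5 183.6] [0.1 2. ] 61.1 zmed 0.1039
scene plate 621 mean [0.6023 0.1828 0.0084] rect [582.4 199.2] [120.8 120.4] 62.2 zmed 0.0079
scene chunk 74 mean [ 0.5749 -0.1168  0.0136] rect [ 574.3 -116.6] [24.7 19.1] 12.6 zmed 0.0134
scene chunk 86 mean [ 0.6229 -0.2194  0.0137] rect [ 621.7 -219.1] [24.4 21.2] 76.8 zmed 0.0134
scene chunk 79 mean [ 0.578  -0.2125  0.0134] rect [ 577.1 -212.3] [25.  20.3] 89.2 zmed 0.0129
scene chunk 74 mean [ 0.5256 -0.206   0.0136] rect [ 524.4 -205.4] [24.5 22.9] 89.3 zmed 0.0135
```

Both views agree: handle at (0.546, -0.045) with its top at 0.102, sweeper yaw about -2.5°, tray mouth at y≈-0.265 centred on x≈0.572, and bottle axis at (0.579, 0.199) with yaw about -27°. The heights match the text. I'll turn the jaws to world y first.

```bash
cat > plan.py <<'E'
import sys,numpy as np
from scipy.spatial.transform import Rotation as R
from workcell import ctrl
def st():
    s=ctrl.observe();M=R.from_rotvec(s["eef_rot"]).as_matrix();return s,np.array(s["ee_pos"]),M
def plan(t,yaw=None):
    s,p,M=st()
    y=np.degrees(np.arctan2(M[1,1],M[0,1]))
    d=M.T@(np.array(t)-p)*100
    tilt=np.degrees(np.arccos(-M[2,2]))
    print("t",round(s["clock"],2),"pos",p.round(4),"yawY",y.round(2),"tilt",tilt.round(2),"F",np.round(s["ft_force"],1),"w",round(s["gripper_width"]*93,1),"q",np.round(s["qpos"],2))
    print("tool cm",d.round(2),"norm",np.linalg.norm(d).round(1),end=" ")
    if yaw is not None:
        # rotation to reach z down, y at yaw
        c,sn=np.cos(np.radians(yaw)),np.sin(np.radians(yaw))
        G=np.array([[-sn,c,0],[c,sn,0],[0,0,-1]]).T
        G=np.column_stack([np.cross([c,sn,0],[0,0,-1]),[c,sn,0],[0,0,-1]])
        print("rotvec tool",R.from_matrix(M.T@G).as_rotvec().round(4),end="")
    print()
if __name__=="__main__":
    a=[float(x) for x in sys.argv[1:]];plan(a[:3],a[3] if len(a)>3 else None)
E
python3 plan.py .546 -.045 .2 87.5
```

```text
t 0.1 pos [0.1986 0.5656 0.2177] yawY 70.64 tilt 0.09 F [-0.   0.1  0.8] w 93.2 q [ 1.15  0.13  1.49  0.    1.52 -0.09]
tool cm [-53.01 -46.09   1.84] norm 70.3 rotvec tool [-0.0016 -0.0004 -0.2942]
```

Emit:
step_arm([
  [[0, 0, 0, 0, 0, -0.097, 9.3], [0, 0, 0, 0, 0, -0.097, 9.3], [0, 0, 0, 0, 0, -0.098, 9.3]],
])

```text
clock: 0.35
ee_pos: [0.1987, 0.5658, 0.218]
eef_rot: [-0.064, -3.14, 0.002]
ft_force: [-0.8, 0.2, 0.6]
gripper_width: 1.002
```

```bash
python3 plan.py .546 -.045 .2 87.5
```

```text
t 0.35 pos [0.1987 0.5658 0.218 ] yawY 87.65 tilt 0.07 F [-0.8  0.2  0.6] w 93.1 q [ 1.15  0.13  1.49  0.    1.52 -0.38]
tool cm [-37.21 -59.6    1.84] norm 70.3 rotvec tool [-0.0011 -0.0004  0.0026]
```

Emit:
step_arm([
  [[-1.9, -3.0, 0.05, 0, 0, 0, 9.3], [-1.9, -3.0, 0.05, 0, 0, 0, 9.3], [-1.9, -3.0, 0.05, 0, 0, 0, 9.3], [-1.9, -3.0, 0.05, 0, 0, 0, 9.3], [-1.9, -3.0, 0.05, 0, 0, 0, 9.3]],
])

```text
clock: 0.77
ee_pos: [0.2871, 0.4103, 0.2155]
eef_rot: [-0.071, -3.14, 0.001]
ft_force: [1.6, 0.3, 0.9]
gripper_width: 0.998
```

Emit:
step_arm([
  [[-1.9, -3.0, 0.05, 0, 0, 0, 9.3], [-1.9, -3.0, 0.05, 0, 0, 0, 9.3], [-1.9, -3.0, 0.05, 0, 0, 0, 9.3], [-1.9, -3.0, 0.05, 0, 0, 0, 9.3], [-1.9, -3.0, 0.05, 0, 0, 0, 9.3]],
])

```text
clock: 1.18
ee_pos: [0.3751, 0.256, 0.2133]
eef_rot: [-0.072, -3.141, 0.0]
ft_force: [0.8, 0.6, 0.4]
gripper_width: 0.999
```

Emit:
step_arm([
  [[-1.9, -3.0, 0.05, 0, 0, 0, 9.3], [-1.9, -3.0, 0.05, 0, 0, 0, 9.3], [-1.9, -3.0, 0.05, 0, 0, 0, 9.3], [-1.9, -3.0, 0.05, 0, 0, 0, 9.3], [-1.9, -3.0, 0.05, 0, 0, 0, 9.3]],
])

```text
clock: 1.6
ee_pos: [0.4632, 0.1018, 0.2109]
eef_rot: [-0.072, -3.14, -0.0]
ft_force: [0.6, -0.3, 0.1]
gripper_width: 1.002
```

```bash
python3 plan.py .546 -.045 .2 87.5
```

```text
t 1.6 pos [0.4632 0.1018 0.2109] yawY 87.37 tilt 0.02 F [ 0.6 -0.3  0.1] w 93.2 q [ 0.11 -0.21  1.84  0.    1.52 -1.42]
tool cm [ -8.94 -14.28   1.08] norm 16.9 rotvec tool [ 0.     -0.0003 -0.0022]
```

Emit:
step_arm([
  [[-1.8, -2.9, 0.2, 0, 0, 0, 9.3], [-1.8, -2.9, 0.2, 0, 0, 0, 9.3], [-1.8, -2.9, 0.2, 0, 0, 0, 9.3], [-1.8, -2.9, 0.2, 0, 0, 0, 9.3], [-1.6, -2.7, 0.2, 0, 0, 0, 9.3]],
])

```text
clock: 2.02
ee_pos: [0.5447, -0.0453, 0.2005]
eef_rot: [-0.073, -3.14, 0.0]
ft_force: [-0.2, 0.3, 0.6]
gripper_width: 1.002
```

```bash
python3 plan.py .546 -.045 .06 87.5; python3 - <<'E'
from h import *
from plan import st
from workcell import ctrl
s,p,M=st();c=ctrl.camera("wrist");cv2.imwrite("pics/w1.png",c["pixels"][:,:,::-1])
T=np.eye(4);T[:3,:3]=M;T[:3,3]=p;T=T@c["T_tool_cam"];d=dict(z_map=c["z_map"],K=c["K"],T=T,pixels=c["pixels"]);np.savez("w1.npz",**d)
print(T.round(3))
W=cloud(d);X,Y,Z=W[...,0],W[...,1],W[...,2]
hsv=cv2.cvtColor(d["pixels"],cv2.COLOR_RGB2HSV);H,S=hsv[...,0],hsv[...,1]
def rep(n,m):
    if m.sum()<5:print(n,m.sum());return
    r=cv2.minAreaRect(W[m][:,:2].astype(np.float32)*1000);print(n,m.sum(),np.round(r[0],1),np.round(r[1],1),round(r[2],1),np.median(W[m][:,2]).round(4))
near=np.hypot(X-.546,Y+.045)<.1
rep("handle",near&(Z>.094)&(Z<.112))
rep("blade",near&(H>22)&(H<35)&(S>150)&(Z>.022)&(Z<.042))
for q in [(.573,-.116),(.621,-.219),(.577,-.212),(.525,-.205)]: rep("ch",(np.hypot(X-q[0],Y-q[1])<.022)&(Z>.008)&(Z<.03))
E
```

```text
t 2.02 pos [ 0.5447 -0.0453  0.2005] yawY 87.35 tilt 0.03 F [-0.2  0.3  0.6] w 93.2 q [-0.18 -0.    1.66 -0.    1.48 -1.7 ]
tool cm [-0.14  0.04 14.05] norm 14.1 rotvec tool [-0.0001 -0.0006 -0.0027]
[[ 0.047 -0.955 -0.294  0.463]
 [ 0.999  0.045  0.014 -0.042]
 [-0.001 -0.295  0.956  0.365]
 [ 0.     0.     0.     1.   ]]
handle 995 [544.4 -46.1] [17.3 42.8] 87.7 0.1001
blade 305 [544.8 -56.6] [ 42.2 140.7] 87.8 0.03
ch 355 [ 571.3 -116.7] [24.8 20.1] 8.3 0.0119
ch 320 [ 619.2 -218.8] [23.6 20.3] 77.8 0.012
ch 349 [ 574.4 -212.1] [20.  23.6] 4.4 0.0119
ch 402 [ 521.9 -205.2] [19.9 25. ] 2.1 0.0118
```

View pics/w1.png

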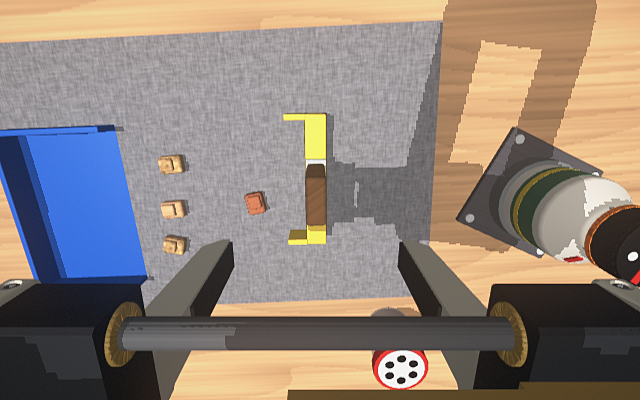

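The wrist view shows the handle at (315,197) between the fingers and in line with them, at (0.5445, -0.046). That agrees with the fixed cameras. Going down to grip.

Emit:
step_arm([
  [[0, 0.1, 3.2, 0, 0, 0, 6], [0, 0, 3.2, 0, 0, 0, 5], [0, 0, 3.2, 0, 0, 0, 4], [0, 0, 2.9, 0, 0, 0, 4], [0, 0, 1.5, 0, 0, 0, 4]],
], squeeze=40)

```text
clock: 2.48
ee_pos: [0.5413, -0.0419, 0.0564]
eef_rot: [-0.072, -3.135, -0.001]
ft_force: [-0.2, 0.2, 0.3]
gripper_width: 0.69
```

Emit:
step_arm([
  [[0, 0, 0, 0, 0, 0, 3], [0, 0, 0, 0, 0, 0, 0], [0, 0, 0, 0, 0, 0, 0], [0, 0, 0, 0, 0, 0, 0], [0, 0, 0, 0, 0, 0, 0]],
])

```text
clock: 2.9
ee_pos: [0.5458, -0.0426, 0.0631]
eef_rot: [0.072, 3.138, -0.001]
ft_force: [0.8, 0.2, -0.2]
gripper_width: 0.33
```

```bash
python3 plan.py .572 -.046 .0599 87.5
```

```text
t 2.9 pos [ 0.5458 -0.0426  0.0631] yawY 87.38 tilt 0.18 F [ 0.8  0.2 -0.2] w 30.7 q [-0.17  0.12  1.8   0.    1.22 -1.7 ]
tool cm [-2.64 -0.22  0.33] norm 2.7 rotvec tool [-0.0004  0.0032 -0.0021]
```

Emit:
step_arm([
  [[0, -0.3, 0.3, 0, 0, 0, 2.8], [0, 0, 0, 0, 0, 0, 0], [0, 0, 0, 0, 0, 0, 0], [0, 0, 0, 0, 0, 0, 0], [0, 0, 0, 0, 0, 0, 0]],
])

```text
clock: 3.32
ee_pos: [0.5442, -0.0455, 0.0583]
eef_rot: [0.072, 3.141, -0.0]
ft_force: [-0.5, -1.1, 1.0]
gripper_width: 0.191
```

```bash
python3 plan.py .572 -.046 .0599 87.5
```

```text
t 3.32 pos [ 0.5442 -0.0455  0.0583] yawY 87.37 tilt 0.01 F [-0.5 -1.1  1. ] w 17.7 q [-0.18  0.12  1.8  -0.    1.22 -1.7 ]
tool cm [-2.78  0.08 -0.16] norm 2.8 rotvec tool [-0.0002  0.     -0.0023]
```

Emit:
step_arm([
  [[-0.7, 0, -0.05, 0, 0, -0.02, 0], [-0.7, 0, 0, 0, 0, -0.02, 0], [-0.7, 0, 0, 0, 0, 0, 0], [-0.7, 0, 0, 0, 0, 0, 0], [0, 0, 0, 0, 0, 0, 0]],
])

```text
clock: 3.73
ee_pos: [0.5736, -0.0459, 0.0585]
eef_rot: [0.009, 3.141, 0.0]
ft_force: [-0.1, -0.2, -3.9]
gripper_width: 0.192
```

Emit:
step_arm([
  [[0, -1.0, 0, 0, 0, 0, 0], [0, -1.5, 0, 0, 0, 0, 0], [0, -1.5, 0, 0, 0, 0, 0], [0, -1.5, 0, 0, 0, 0, 0], [0, -1.5, 0, 0, 0, 0, 0]],
])

```text
clock: 4.15
ee_pos: [0.5714, -0.1169, 0.0583]
eef_rot: [-0.009, -3.141, -0.0]
ft_force: [-0.2, -0.3, -4.0]
gripper_width: 0.193
```

Emit:
step_arm([
  [[0, -1.5, 0, 0, 0, 0, 0], [0, -1.0, 0, 0, 0, 0, 0], [0, -0.5, 0, 0, 0, 0, 0], [0, 0, 0, 0, 0, 0, 0]],
])

```text
clock: 4.48
ee_pos: [0.5714, -0.1473, 0.0584]
eef_rot: [-0.012, -3.141, 0.0]
ft_force: [-0.3, 0.6, -3.4]
gripper_width: 0.187
```

```bash
python3 plan.py .572 -.295 .0588 90; cat > look.py <<'E'
import sys
from h import *
from plan import st
from workcell import ctrl
def wrist(tag):
    s,p,M=st();c=ctrl.camera("wrist");cv2.imwrite(f"pics/{tag}.png",c["pixels"][:,:,::-1])
    T=np.eye(4);T[:3,:3]=M;T[:3,3]=p;T=T@c["T_tool_cam"];return dict(z_map=c["z_map"],K=c["K"],T=T,pixels=c["pixels"])
def fixed(n,tag,box,w=800):
    c=ctrl.camera(n);u0,u1,v0,v1=box;s=w/(u1-u0)
    cv2.imwrite(f"pics/{tag}.png",cv2.resize(c["pixels"][v0:v1,u0:u1,::-1],None,fx=s,fy=s,interpolation=cv2.INTER_CUBIC));return c
def chunks(d):
    W=cloud(d);X,Y,Z=W[...,0],W[...,1],W[...,2]
    hsv=cv2.cvtColor(d["pixels"],cv2.COLOR_RGB2HSV);H,S=hsv[...,0],hsv[...,1]
    m=((Z>.006)&(Z<.026)&(X>.485)&(X<.66)&(Y>-.37)&(Y<-.08)&(H<21)).astype(np.uint8)
    n,l,a,c=cv2.connectedComponentsWithStats(m)
    for i in range(1,n):
        if a[i,4]>12:
            P=W[l==i];r=cv2.minAreaRect(P[:,:2].astype(np.float32)*1000)
            print("chunk",a[i,4],np.round(r[0],1),np.round(r[1],1),round(r[2]),"lo",P[:,:2].min(0).round(3),"hi",P[:,:2].max(0).round(3))
    m=(H>22)&(H<35)&(S>150)&(Z>.024)&(Z<.042)
    if m.sum()>20:
        r=cv2.minAreaRect(W[m][:,:2].astype(np.float32)*1000);print("blade",m.sum(),np.round(r[0],1),np.round(r[1],1),round(r[2],1),"xlim",np.nanmin(X[m]).round(3),np.nanmax(X[m]).round(3),"ymin",np.nanmin(Y[m]).round(3))
E
python3 - <<'E'
from look import *
d=wrist("w2");chunks(d)
d=fixed("scene","s2",(100,300,200,350));chunks(d)
E
```

```text
t 4.48 pos [ 0.5714 -0.1473  0.0584] yawY 89.58 tilt 0.02 F [-0.3  0.6 -3.4] w 17.4 q [-0.34  0.24  1.67 -0.    1.23 -1.9 ]
tool cm [ -0.17 -14.77  -0.03] norm 14.8 rotvec tool [-0.0001 -0.0003 -0.0073]
chunk 837 [ 522.4 -205.9] [20.2 25. ] 3 lo [ 0.512 -0.219] hi [ 0.533 -0.193]
chunk 953 [ 569.5 -169.8] [20.  24.5] 89 lo [ 0.557 -0.18 ] hi [ 0.582 -0.16 ]
chunk 568 [ 574.4 -212.8] [20.1 25. ] 3 lo [ 0.564 -0.225] hi [ 0.585 -0.2  ]
chunk 367 [ 613.  -218.2] [24.8  9.6] 87 lo [ 0.608 -0.231] hi [ 0.618 -0.206]
blade 256 [ 525.2 -157.6] [48.3 42.1] 0.7 xlim 0.501 0.549 ymin -0.179
chunk 77 [ 524.7 -205.3] [18.8 24.3] 2 lo [ 0.515 -0.217] hi [ 0.534 -0.193]
chunk 79 [ 572.3 -169.3] [21.5 19.5] 1 lo [ 0.562 -0.179] hi [ 0.583 -0.159]
chunk 85 [ 578.  -211.9] [21.5 25.2] 4 lo [ 0.567 -0.225] hi [ 0.589 -0.199]
chunk 94 [ 622.4 -219.4] [24.6 20.5] 80 lo [ 0.61  -0.232] hi [ 0.633 -0.206]
blade 234 [ 574.  -156.3] [ 41.5 144.7] 89.3 xlim 0.502 0.646 ymin -0.178
```

View pics/w2.png

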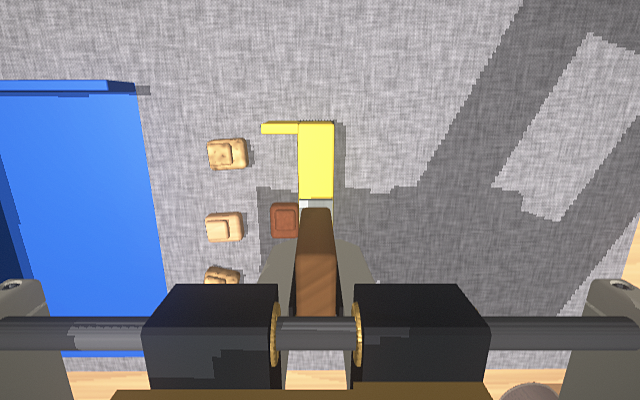

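View pics/s2.png

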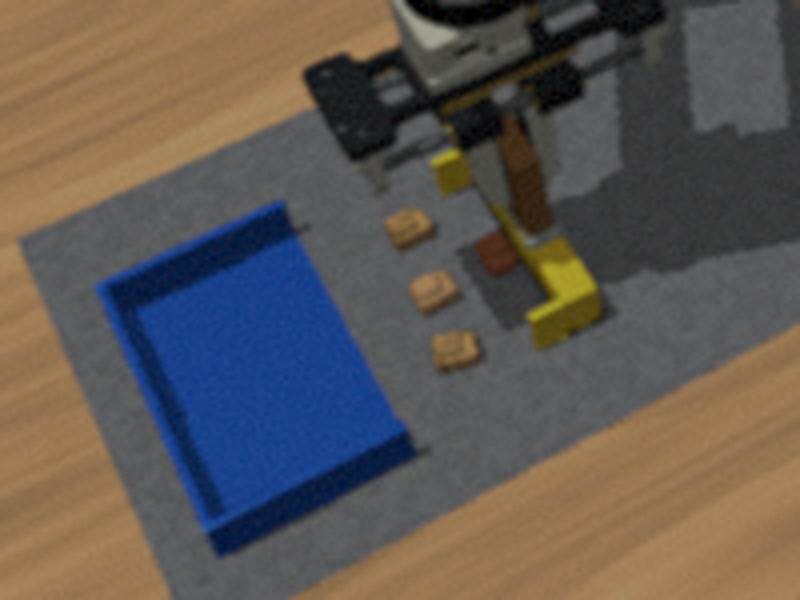

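The red chunk sits against the blade (wrist 284,220). In both views the three others lie inside the wings with about 5 mm to spare on each side. Continuing the sweep.

Emit:
step_arm([
  [[0, -1.0, 0, 0, 0, 0, 0], [0, -1.3, 0, 0, 0, 0, 0], [0, -1.3, 0, 0, 0, 0, 0], [0, -1.3, 0, 0, 0, 0, 0], [0, -1.3, 0, 0, 0, 0, 0]],
])

```text
clock: 5.0
ee_pos: [0.5712, -0.2096, 0.0587]
eef_rot: [0.01, 3.142, -0.0]
ft_force: [-0.2, 0.2, -2.7]
gripper_width: 0.188
```

Emit:
step_arm([
  [[0, -1.3, 0, 0, 0, 0, 0], [0, -1.3, 0, 0, 0, 0, 0], [0, -1.3, 0, 0, 0, 0, 0], [0, -1.3, 0, 0, 0, 0, 0], [0, -1.3, 0, 0, 0, 0, 0]],
])

```text
clock: 5.42
ee_pos: [0.5707, -0.2744, 0.0586]
eef_rot: [-0.009, -3.141, -0.0]
ft_force: [-0.1, 1.3, -3.8]
gripper_width: 0.193
```

Emit:
step_arm([
  [[0, -1.0, 0, 0, 0, 0, 0], [0, -0.7, 0, 0, 0, 0, 0], [0, -0.3, 0, 0, 0, 0, 0], [0, 0, 0, 0, 0, 0, 0], [0, 0, 0, 0, 0, 0, 0]],
])

```text
clock: 5.83
ee_pos: [0.5707, -0.2927, 0.0585]
eef_rot: [-0.009, -3.141, -0.0]
ft_force: [0.4, 0.5, -4.6]
gripper_width: 0.193
```

```bash
python3 plan.py .572 -.215 .0588 90; 
python3 - <<'E'
from look import *
d=wrist("w3");chunks(d)
d=fixed("scene","s3",(100,300,200,350));chunks(d)
E
```

```text
t 5.83 pos [ 0.5707 -0.2927  0.0585] yawY 89.67 tilt 0.02 F [ 0.4  0.5 -4.6] w 18.0 q [-0.55  0.36  1.52  0.    1.26 -2.12]
tool cm [-0.08  7.77 -0.03] norm 7.8 rotvec tool [ 0.0003 -0.0002 -0.0058]
chunk 93 [ 500.9 -302.6] [39.   0.6] 90 lo [ 0.5   -0.322] hi [ 0.501 -0.283]
chunk 857 [ 520.4 -317.8] [24.6 19.1] 90 lo [ 0.511 -0.33 ] hi [ 0.53  -0.305]
chunk 1742 [ 569.7 -327.9] [25.  45.5] 4 lo [ 0.557 -0.35 ] hi [ 0.583 -0.306]
blade 114 [ 523.8 -292.8] [21.3 43.6] 89.8 xlim 0.502 0.546 ymin -0.303
chunk 64 [ 519.8 -320.6] [27.7 15.7] 0 lo [ 0.506 -0.328] hi [ 0.534 -0.313]
chunk 171 [ 573.2 -326.9] [23.9 46. ] 10 lo [ 0.56  -0.349] hi [ 0.586 -0.305]
chunk 43 [ 620.9 -320.3] [12.9 27.4] 38 lo [ 0.614 -0.33 ] hi [ 0.634 -0.306]
blade 226 [ 575.  -301.9] [ 41.  139.9] 88.8 xlim 0.505 0.645 ymin -0.324
```

View pics/s3.png

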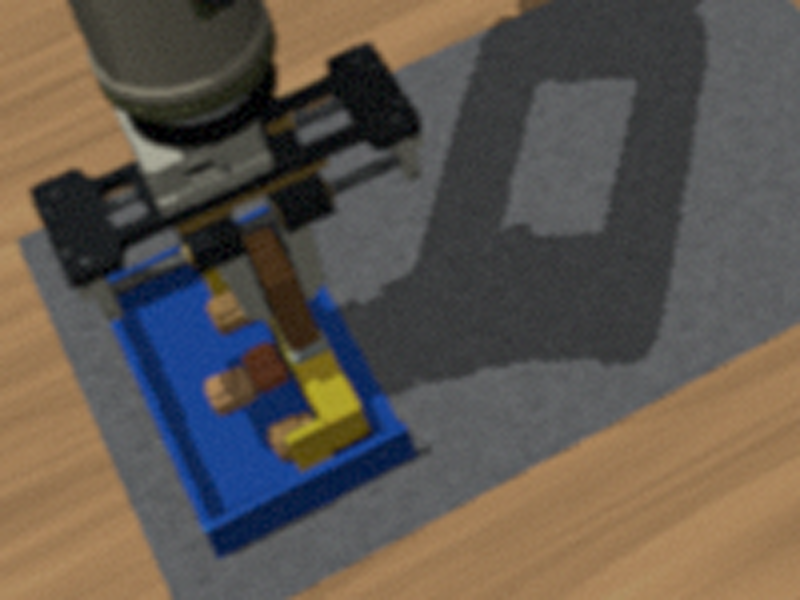

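All four chunks are in the tray, with every edge past y=-0.305 and the mouth at -0.265. Now I back the sweeper straight out and set it down.

Emit:
step_arm([
  [[0, 1.0, 0, 0, 0, 0, 0], [0, 2.0, 0, 0, 0, 0, 0], [0, 2.5, 0, 0, 0, 0, 0], [0, 2.5, 0, 0, 0, 0, 0], [0, 2.0, 0, 0, 0, 0, 0]],
])

```text
clock: 6.35
ee_pos: [0.5711, -0.1901, 0.0585]
eef_rot: [-0.008, -3.141, -0.001]
ft_force: [0.7, -0.2, -4.0]
gripper_width: 0.192
```

Emit:
step_arm([
  [[0, 1.0, 0, 0, 0, 0, 0], [0, 0, 0.05, 0, 0, 0, 0], [0, 0, 0.05, 0, 0, 0, 0], [0, 0, 0, 0, 0, 0, 0], [0, 0, 0, 0, 0, 0, 0]],
])

```text
clock: 6.77
ee_pos: [0.5719, -0.1838, 0.0583]
eef_rot: [0.01, 3.14, -0.001]
ft_force: [-0.0, 2.2, 1.1]
gripper_width: 0.193
```

```bash
python3 plan.py .572 -.215 .0588 90; 
python3 - <<'E'
from look import *
d=fixed("scene","s4",(100,300,200,350));chunks(d)
E
```

```text
t 6.77 pos [ 0.5719 -0.1838  0.0583] yawY 89.62 tilt 0.07 F [-0.   2.2  1.1] w 18.0 q [-0.4   0.26  1.64  0.    1.24 -1.96]
tool cm [-0.03 -3.12 -0.05] norm 3.1 rotvec tool [-0.0004  0.0011 -0.0066]
chunk 84 [ 523.9 -317.2] [23.2 19.8] 87 lo [ 0.514 -0.328] hi [ 0.534 -0.306]
chunk 171 [ 571.8 -328.1] [26.5 43.4] 9 lo [ 0.558 -0.348] hi [ 0.587 -0.306]
chunk 93 [ 624.6 -317.9] [23.5 21.5] 89 lo [ 0.614 -0.33 ] hi [ 0.636 -0.306]
blade 235 [ 574.  -193.9] [ 42.5 145.1] 89.6 xlim 0.501 0.647 ymin -0.216
```

View pics/s4.png

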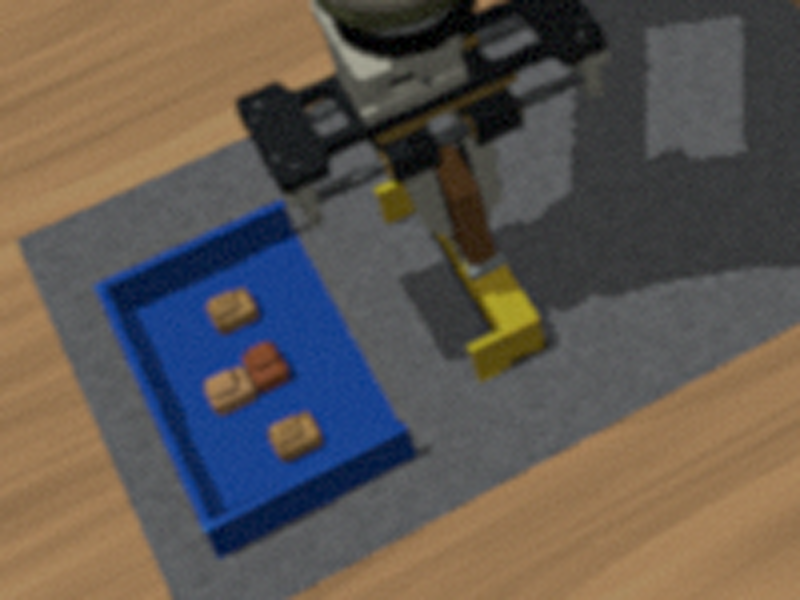

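All four chunks stayed in the tray and the sweeper is on the counter, with its weight off the wrist. Letting go and rising.

Emit:
step_arm([
  [[0, 0, 0, 0, 0, 0, 4], [0, 0, 0, 0, 0, 0, 5], [0, 0, 0, 0, 0, 0, 5], [0, 0, 0, 0, 0, 0, 5], [0, 0, 0, 0, 0, 0, 5]],
])

```text
clock: 7.23
ee_pos: [0.5714, -0.1832, 0.0576]
eef_rot: [0.01, 3.142, -0.0]
ft_force: [1.1, 0.4, -0.7]
gripper_width: 0.497
```

Emit:
step_arm([
  [[0, 0, -1.0, 0, 0, 0, 5], [0, 0, -3.0, 0, 0, 0, 7], [0, 0, -4.0, 0, 0, 0, 8.5], [0, 0, -4.0, 0, 0, 0, 8.5], [0, 0, -4.0, 0, 0, 0, 8.5]],
])

```text
clock: 7.65
ee_pos: [0.5709, -0.1827, 0.22]
eef_rot: [-0.009, -3.141, -0.0]
ft_force: [0.9, -1.0, 0.1]
gripper_width: 0.774
```

```bash
python3 plan.py .579 .199 .225 60; 
python3 - <<'E'
from look import *
d=fixed("scene","s5",(100,300,200,350));chunks(d)
E
```

```text
t 7.65 pos [ 0.5709 -0.1827  0.22  ] yawY 89.67 tilt 0.01 F [ 0.9 -1.   0.1] w 72.0 q [-0.4   0.13  1.49 -0.    1.53 -1.96]
tool cm [-0.59 38.18 -0.5 ] norm 38.2 rotvec tool [-0.000e+00 -1.000e-04  5.178e-01]
chunk 83 [ 523.5 -317. ] [22.9 20. ] 89 lo [ 0.513 -0.328] hi [ 0.533 -0.306]
chunk 172 [ 572.1 -328. ] [25.6 42.8] 5 lo [ 0.559 -0.349] hi [ 0.585 -0.306]
chunk 92 [ 624.7 -317.8] [20.3 23.8] 4 lo [ 0.614 -0.33 ] hi [ 0.635 -0.306]
blade 290 [ 574.  -193.9] [ 42.4 145.4] 89.7 xlim 0.501 0.647 ymin -0.216
```

View pics/s5.png

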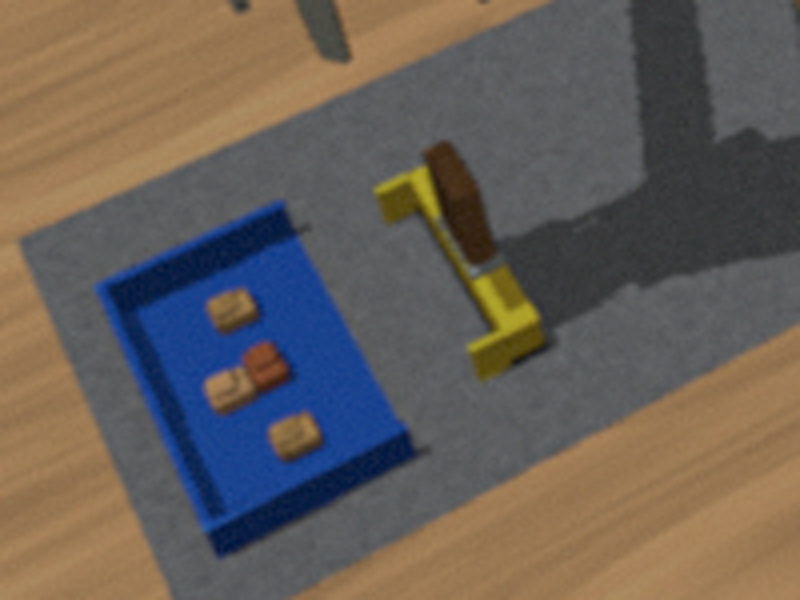

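The sweeper stands free and upright, and the tray contents are unchanged. Moving above the bottle.

Emit:
step_arm([
  [[0, 3.0, -0.1, 0, 0, 0, 9.3], [-0.1, 3.5, -0.1, 0, 0, 0, 9.3], [-0.1, 3.5, -0.1, 0, 0, 0, 9.3], [-0.1, 3.5, -0.1, 0, 0, 0, 9.3], [-0.1, 3.5, -0.1, 0, 0, 0, 9.3]],
])

```text
clock: 8.12
ee_pos: [0.5763, -0.0115, 0.2235]
eef_rot: [0.01, 3.141, -0.0]
ft_force: [-0.3, -0.7, -0.1]
gripper_width: 0.999
```

Emit:
step_arm([
  [[0, 3.5, 0, 0, 0, 0, 9.3], [-0.1, 3.5, 0, 0, 0, 0, 9.3], [-0.1, 3.5, 0, 0, 0, 0, 9.3], [0, 3.5, 0, 0, 0, 0, 9.3], [0, 3.5, 0, 0, 0, 0, 9.3]],
])

```text
clock: 8.53
ee_pos: [0.5792, 0.1638, 0.2234]
eef_rot: [0.009, 3.141, 0.0]
ft_force: [0.1, -0.3, 0.5]
gripper_width: 1.0
```

Emit:
step_arm([
  [[0, 2.5, 0, 0, 0, 0.1, 9.3], [0, 0, 0, 0, 0, 0.105, 9.3], [0, 0, 0, 0, 0, 0.105, 9.3], [0, 0, 0, 0, 0, 0.105, 9.3], [0, 0, 0, 0, 0, 0.105, 9.3]],
])

```text
clock: 8.95
ee_pos: [0.5795, 0.1875, 0.2232]
eef_rot: [0.823, 3.031, 0.0]
ft_force: [-0.7, -0.2, -0.1]
gripper_width: 1.004
```

```bash
python3 plan.py .579 .199 .225 60; 
python3 - <<'E'
from look import *
def cap(d):
    W=cloud(d);X,Y,Z=W[...,0],W[...,1],W[...,2]
    hsv=cv2.cvtColor(d["pixels"],cv2.COLOR_RGB2HSV);H,S,V=[hsv[...,i] for i in range(3)]
    n=np.hypot(X-.579,Y-.199)<.045
    m=n&(Z>.146)&(Z<.164)
    if m.sum()>20:
        (c,r)=cv2.minEnclosingCircle(W[m][:,:2].astype(np.float32)*1000);print("cap",m.sum(),np.round(c,1),round(r,1),W[m].mean(0).round(4),"z",np.median(W[m][:,2]).round(4))
    m2=m&((H<8)|(H>172))&(S>130)
    if m2.sum()>5: print("bar",m2.sum(),W[m2].mean(0).round(4))
d=wrist("w5");cap(d)
d=fixed("top","t5",(180,470,135,275));cap(d);d=fixed("scene","s6",(250,480,100,270));cap(d)
E
```

```text
t 8.95 pos [0.5795 0.1875 0.2232] yawY 59.62 tilt 0.03 F [-0.7 -0.2 -0.1] w 93.4 q [ 0.23  0.15  1.46 -0.    1.53 -0.81]
tool cm [ 0.62  0.97 -0.18] norm 1.2 rotvec tool [ 0.0003  0.0005 -0.0066]
cap 4077 [578.9 198.8] 28.7 [0.5775 0.1996 0.1523] z 0.1524
bar 179 [0.5943 0.1909 0.1532]
cap 321 [580.9 199.2] 29.5 [0.5828 0.1971 0.1532] z 0.1534
bar 33 [0.5936 0.193  0.1537]
```

View pics/w5.png

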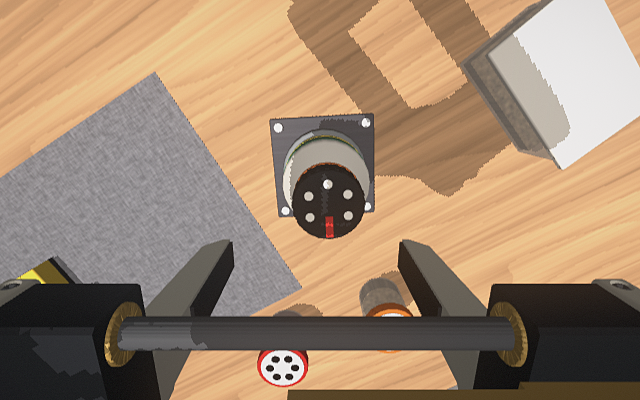

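Wrist view: cap at (328,205) with its red bar at (330,228). The cap centre is (0.579, 0.199), top at ~0.153, which agrees with the first measurement. Centring, then down.

Emit:
step_arm([
  [[0.6, 1.0, 0, 0, 0, 0, 9.3], [0, 0, 0, 0, 0, 0, 9.3], [0, 0, 0, 0, 0, 0, 9.3]],
], squeeze=50)

```text
clock: 9.35
ee_pos: [0.5792, 0.1995, 0.2227]
eef_rot: [-0.812, -3.035, -0.0]
ft_force: [-0.1, -0.2, 0.4]
gripper_width: 1.001
```

```bash
python3 plan.py .579 .199 .126 60
```

```text
t 9.35 pos [0.5792 0.1995 0.2227] yawY 60.03 tilt 0.01 F [-0.1 -0.2  0.4] w 93.1 q [ 0.25  0.16  1.45  0.    1.53 -0.8 ]
tool cm [-0.   -0.05  9.67] norm 9.7 rotvec tool [ 0.0001 -0.0001  0.0005]
```

Emit:
step_arm([
  [[0, 0, 2.5, 0, 0, 0, 9.3], [0, 0, 2.5, 0, 0, 0, 9.3], [0, 0, 2.5, 0, 0, 0, 9.3], [0, -0.05, 1.5, 0, 0, 0, 8], [0, 0, 0.6, 0, 0, 0, 7]],
])

```text
clock: 9.77
ee_pos: [0.5771, 0.1977, 0.1231]
eef_rot: [-0.813, -3.03, 0.004]
ft_force: [-0.5, 0.6, 0.7]
gripper_width: 0.905
```

Emit:
step_arm([
  [[0, 0, 0, 0, 0, 0, 6.5], [0, 0, 0, 0, 0, 0, 6.2], [0, 0, 0, 0, 0, 0, 6.2]],
])

```text
clock: 10.02
ee_pos: [0.5802, 0.1985, 0.1285]
eef_rot: [0.815, 3.031, 0.002]
ft_force: [-0.1, -0.2, 0.0]
gripper_width: 0.697
```

```bash
python3 plan.py .579 .199 .126 60; python3 - <<'E'
from look import *
d=wrist("w6")
E
```

```text
t 10.02 pos [0.5802 0.1985 0.1285] yawY 59.89 tilt 0.15 F [-0.1 -0.2  0. ] w 64.8 q [ 0.25  0.22  1.55 -0.    1.36 -0.8 ]
tool cm [ 0.13 -0.02  0.25] norm 0.3 rotvec tool [ 0.0018  0.002  -0.0019]
```

View pics/w6.png

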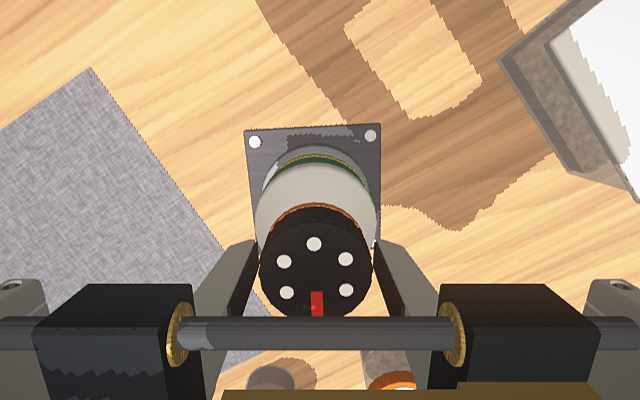

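The cap sits midway between the fingers (246–378 px, cap centre 316). Closing.

Emit:
step_arm([
  [[0, 0, 0, 0, 0, 0, 5.8], [0, 0, 0, 0, 0, 0, 5], [0, 0, 0, 0, 0, 0, 4], [0, 0, 0, 0, 0, 0, 4], [0, 0, 0, 0, 0, 0, 4]],
])

```text
clock: 10.48
ee_pos: [0.58, 0.1985, 0.128]
eef_rot: [0.816, 3.032, 0.002]
ft_force: [0.6, 0.0, 5.3]
gripper_width: 0.602
```

```bash
python3 plan.py .579 .199 .126 60
```

```text
t 10.48 pos [0.58   0.1985 0.128 ] yawY 59.88 tilt 0.13 F [0.6 0.  5.3] w 56.0 q [ 0.25  0.22  1.56 -0.    1.36 -0.8 ]
tool cm [ 0.11 -0.01  0.2 ] norm 0.2 rotvec tool [ 0.0016  0.0017 -0.0021]
```

Emit:
step_arm([
  [[0, 0, 0.2, 0, 0, 0, 4], [0, 0, 0.2, 0, 0, 0, 4], [0, 0, 0.2, 0, 0, 0, 4], [0, 0, 0, 0, 0, 0, 4], [0, 0, 0, 0, 0, 0, 4]],
], squeeze=60)

```text
clock: 10.9
ee_pos: [0.58, 0.1985, 0.1224]
eef_rot: [0.816, 3.032, 0.002]
ft_force: [-1.6, -0.9, 8.8]
gripper_width: 0.591
```

```bash
python3 plan.py .579 .199 .121 60
```

```text
t 10.9 pos [0.58   0.1985 0.1224] yawY 59.88 tilt 0.14 F [-1.6 -0.9  8.8] w 55.0 q [ 0.25  0.23  1.56  0.    1.35 -0.8 ]
tool cm [ 0.11 -0.01  0.14] norm 0.2 rotvec tool [ 0.0017  0.0017 -0.0022]
```

Emit:
step_arm([
  [[0, 0, 0.14, 0, 0, 0, 4], [0, 0, 0, 0, 0, 0, 4], [0, 0, 0, 0, 0, 0, 4]],
])

```text
clock: 11.15
ee_pos: [0.58, 0.1985, 0.1211]
eef_rot: [0.816, 3.032, 0.002]
ft_force: [-2.1, 0.5, 9.1]
gripper_width: 0.598
```

```bash
python3 plan.py .579 .199 .121 60;python3 - <<'E'
from look import *
d=fixed("scene","s7",(250,480,100,270))
from workcell import ctrl
for i in range(3):
    s=ctrl.observe();print(s["ft_force"].round(1),s["wrist_torque"].round(2))
    if i<2: ctrl.camera("top")
E
```

```text
t 11.15 pos [0.58   0.1985 0.1211] yawY 59.88 tilt 0.14 F [-2.1  0.5  9.1] w 55.6 q [ 0.25  0.23  1.56  0.    1.35 -0.8 ]
tool cm [ 0.11 -0.01  0.01] norm 0.1 rotvec tool [ 0.0017  0.0018 -0.0021]
[-1.5 -0.8  9.6] [-0.05  0.4   0.  ]
[-3.1 -0.5  9.5] [-0.07  0.34 -0.03]
[-2.8 -0.1  9.2] [-0.12  0.45 -0.03]
```

View pics/s7.png

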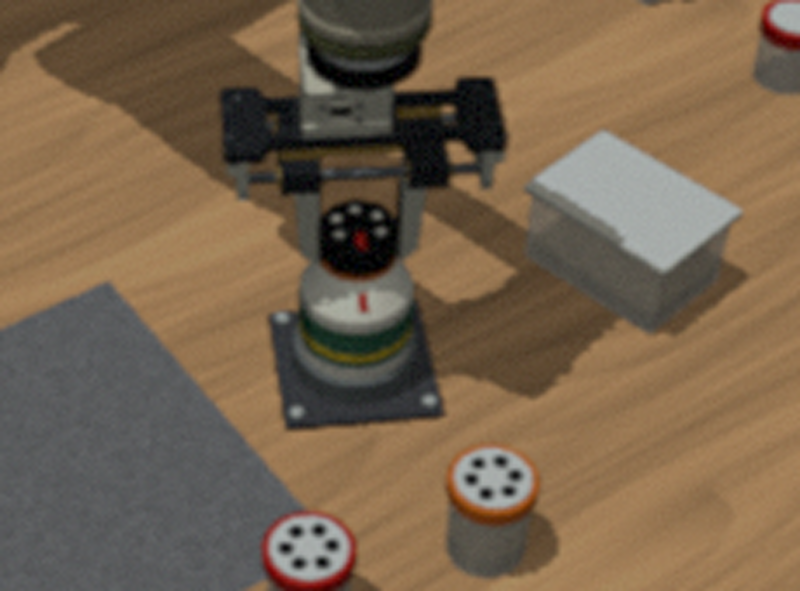

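The cap is down about 7 mm with 9.4 N and the bar still lies over the mark (360,240 / 363,302). Now I take off the small side load and turn counter-clockwise.

Emit:
step_arm([
  [[0.08, 0, 0.03, 0, 0, 0, 4], [0, 0, 0, 0, 0, -0.1, 4], [0, 0, 0, 0, 0, -0.1, 4], [0, 0, 0, 0, 0, -0.1, 4], [0, 0, 0, 0, 0, 0, 4]],
])

```text
clock: 11.72
ee_pos: [0.58, 0.199, 0.1213]
eef_rot: [0.343, 3.119, 0.002]
ft_force: [-0.4, -0.1, 9.0]
gripper_width: 0.599
```

```bash
python3 plan.py .579 .199 .121 120;python3 - <<'E'
from look import *
d=fixed("scene","s8",(320,390,140,200),700)
from workcell import ctrl
for i in range(3):
    s=ctrl.observe();print(s["ft_force"].round(1),s["wrist_torque"].round(2))
    if i<2: ctrl.camera("top")
E
```

```text
t 11.72 pos [0.58   0.199  0.1213] yawY 77.44 tilt 0.23 F [-0.4 -0.1  9. ] w 55.7 q [ 0.25  0.22  1.56 -0.    1.35 -1.1 ]
tool cm [ 0.1  -0.03  0.03] norm 0.1 rotvec tool [ 3.000e-04  4.100e-03 -7.428e-01]
[-0.  -0.7  9.2] [-0.01  0.04  0.03]
[ 0.   0.2 10.1] [-0.04  0.04 -0.04]
[ 0.5  0.1 10. ] [0.02 0.05 0.01]
```

View pics/s8.png

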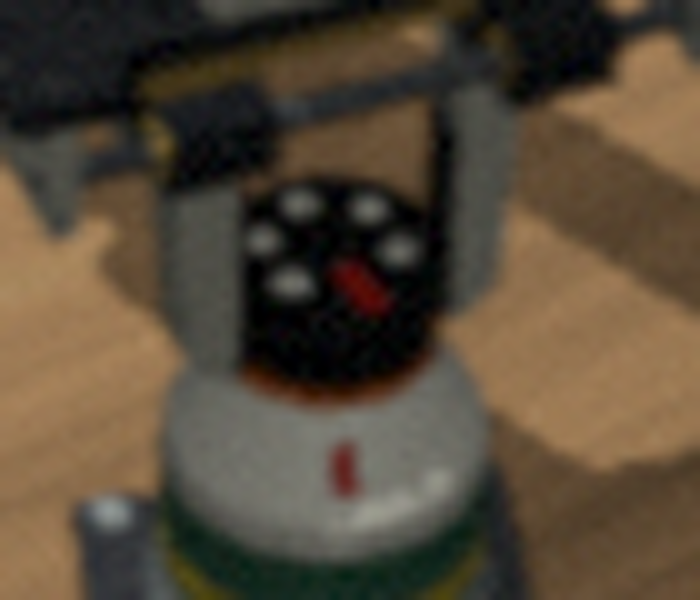

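The bar (360,288) has turned away from the mark (345,470), so the cap is turning with the hand. I'll continue to 60°, while checking step height.

Emit:
step_arm([
  [[0, 0, 0, 0, 0, -0.1, 4], [0, 0, 0, 0, 0, -0.1, 4], [0, 0, 0, 0, 0, -0.1, 4], [0, 0, 0, 0, 0, -0.1, 4], [0, 0, 0, 0, 0, -0.1, 4]],
])

```text
clock: 12.28
ee_pos: [0.58, 0.1991, 0.1213]
eef_rot: [-0.437, 3.107, 0.001]
ft_force: [-0.5, 0.4, 9.8]
gripper_width: 0.598
```

Emit:
step_arm([
  [[0, 0, 0, 0, 0, -0.1, 4], [0, 0, 0, 0, 0, -0.1, 4], [0, 0, 0, 0, 0, -0.04, 4], [0, 0, 0, 0, 0, 0, 4], [0, 0, 0, 0, 0, 0, 4]],
])

```text
clock: 12.7
ee_pos: [0.58, 0.1991, 0.1212]
eef_rot: [-0.799, 3.034, -0.0]
ft_force: [-0.4, 0.2, 9.4]
gripper_width: 0.6
```

```bash
python3 plan.py .579 .199 .121 120;python3 - <<'E'
from look import *
d=fixed("scene","s9",(320,390,140,200),700)
W=cloud(d);X,Y,Z=W[...,0],W[...,1],W[...,2]
hsv=cv2.cvtColor(d["pixels"],cv2.COLOR_RGB2HSV);H,S,V=[hsv[...,i] for i in range(3)]
m=(np.hypot(X-.58,Y-.199)<.03)&(Z>.14)&((H<8)|(H>172))&(S>130)
q=W[m].mean(0);print(m.sum(),q.round(4),np.degrees(np.arctan2(q[1]-.199,q[0]-.58)))
E
```

```text
t 12.7 pos [0.58   0.1991 0.1212] yawY 119.49 tilt 0.23 F [-0.4  0.2  9.4] w 55.8 q [ 0.25  0.23  1.56  0.    1.35 -1.84]
tool cm [0.09 0.04 0.02] norm 0.1 rotvec tool [-0.0011  0.0038 -0.0089]
30 [0.5918 0.2077 0.1475] 36.34467257635056
```

View pics/s9.png

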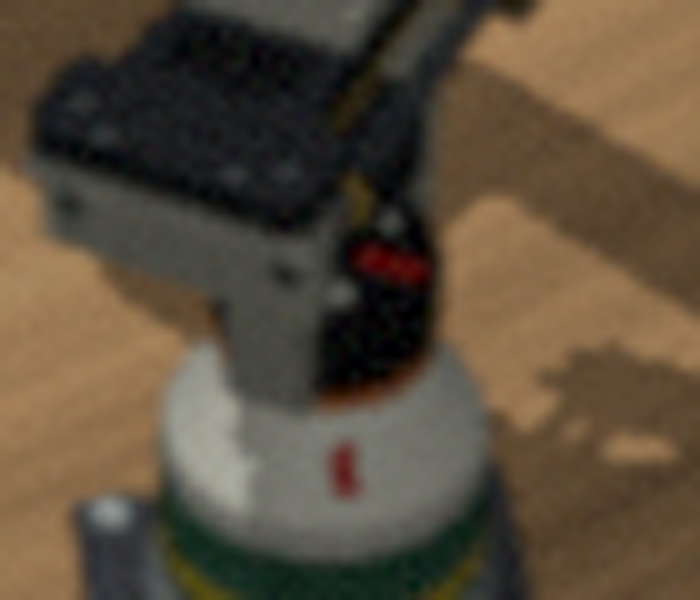

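The bar is now at about +35° in world, against -27° when locked, so the cap has turned ~60° and the height held. Lifting straight up, slowly at first.

Emit:
step_arm([
  [[0, 0, -0.3, 0, 0, 0, 4], [0, 0, -0.4, 0, 0, 0, 4], [0, 0, -0.5, 0, 0, 0, 4], [0, 0, -0.6, 0, 0, 0, 4], [0, 0, 0, 0, 0, 0, 4]],
])

```text
clock: 13.17
ee_pos: [0.579, 0.1989, 0.1382]
eef_rot: [-0.799, 3.037, 0.0]
ft_force: [2.0, 0.9, 0.7]
gripper_width: 0.596
```

```bash
python3 plan.py .579 .199 .208 120
```

```text
t 13.17 pos [0.579  0.1989 0.1382] yawY 119.47 tilt 0.09 F [2.  0.9 0.7] w 55.4 q [ 0.25  0.21  1.55  0.    1.38 -1.84]
tool cm [-0.01  0.   -6.98] norm 7.0 rotvec tool [-0.0004  0.0016 -0.0092]
```

The cap came away freely. Raising it 7 cm more.

Emit:
step_arm([
  [[0, 0, -1.0, 0, 0, 0, 4], [0, 0, -1.8, 0, 0, 0, 4], [0, 0, -1.8, 0, 0, 0, 4], [0, 0, -1.5, 0, 0, 0, 4], [0, 0, -0.8, 0, 0, 0, 4]],
])

```text
clock: 13.58
ee_pos: [0.5787, 0.1986, 0.2082]
eef_rot: [-0.798, 3.037, -0.0]
ft_force: [1.3, -0.4, 0.9]
gripper_width: 0.599
```

Emit:
step_arm([
  [[0, 0, 0, 0, 0, 0, 4], [0, 0, 0, 0, 0, 0, 4], [0, 0, 0, 0, 0, 0, 4], [0, 0, 0, 0, 0, 0, 4], [0, 0, 0, 0, 0, 0, 4]],
])

```text
clock: 14.0
ee_pos: [0.5777, 0.1985, 0.2045]
eef_rot: [0.798, -3.036, -0.0]
ft_force: [0.3, -0.1, -0.1]
gripper_width: 0.602
```

```bash
python3 plan.py .579 .199 .208 120;python3 - <<'E'
from look import *
from workcell import ctrl
print(np.abs(ctrl.observe()["joint_vel"]).max())
d=fixed("scene","s10",(100,480,100,350));chunks(d)
W=cloud(d);X,Y,Z=W[...,0],W[...,1],W[...,2]
hsv=cv2.cvtColor(d["pixels"],cv2.COLOR_RGB2HSV);H,S,V=[hsv[...,i] for i in range(3)]
m=(np.hypot(X-.58,Y-.199)<.035)&(Z>.18)&((H<8)|(H>172))&(S>130)
print("bar",m.sum(),W[m].mean(0).round(4))
m=(np.hypot(X-.58,Y-.199)<.035)&(Z>.15)&(H>4)&(H<16)&(S>150);print("ring",m.sum(),W[m].mean(0).round(4))
for q in [(.769,.175),(.751,.041),(.61,.437)]:
    m=(np.hypot(X-q[0],Y-q[1])<.05)&(Z>.066)&(Z<.09);print(np.round(cv2.minAreaRect(W[m][:,:2].astype(np.float32)*1000)[0],1))
m=(np.hypot(X-.571,Y+.184)<.05)&(Z>.09)&(Z<.115);print("handle",W[m].mean(0).round(4))
E
```

```text
t 14.0 pos [0.5777 0.1985 0.2045] yawY 119.46 tilt 0.13 F [ 0.3 -0.1 -0.1] w 56.0 q [ 0.25  0.17  1.47 -0.    1.5  -1.84]
tool cm [-0.14 -0.02 -0.35] norm 0.4 rotvec tool [ 0.0006 -0.0022 -0.0094]
0.004971058555906909
chunk 79 [ 524.2 -317.2] [23.2 22.7] 87 lo [ 0.512 -0.328] hi [ 0.536 -0.306]
chunk 173 [ 573.6 -327.9] [23.5 42.1] 4 lo [ 0.561 -0.349] hi [ 0.586 -0.307]
chunk 94 [ 625.3 -318.1] [19.8 23.4] 4 lo [ 0.615 -0.33 ] hi [ 0.635 -0.306]
blade 284 [571.6 302.6] [ 144.5 1036.2] 0.2 xlim 0.501 0.646 ymin -0.215
bar 47 [0.5942 0.2023 0.2451]
ring 40 [0.6022 0.1979 0.2142]
[773.4 174.5]
[753.2  40.6]
[609.  438.2]
handle [ 0.5772 -0.1841  0.0999]
```

View pics/s10.png

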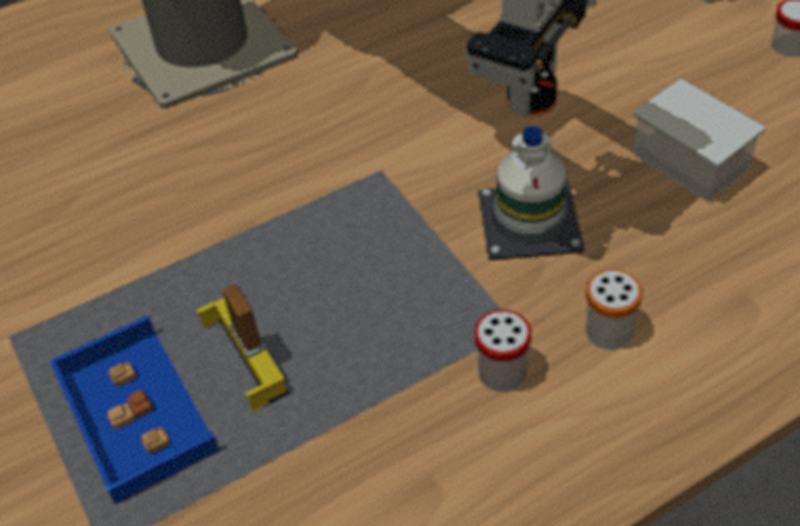

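The cap reads a few mm higher than I expected from the arm's height, so I'll check it again from another view.

```bash
python3 plan.py .579 .199 .208 120;python3 - <<'E'
from look import *
for d,n in [(wrist("w7"),"w"),(fixed("scene","s11",(320,390,110,170),700),"s")]:
    W=cloud(d);X,Y,Z=W[...,0],W[...,1],W[...,2]
    hsv=cv2.cvtColor(d["pixels"],cv2.COLOR_RGB2HSV);H,S,V=[hsv[...,i] for i in range(3)]
    m=(np.hypot(X-.58,Y-.199)<.035)&(Z>.18)&((H<8)|(H>172))&(S>130)
    if m.sum(): print(n,"bar",m.sum(),W[m].mean(0).round(4),np.percentile(W[m][:,2],[5,25,50,75,95]).round(4))
    if n=="w":
        m=(np.hypot(X-.58,Y-.199)<.027)&(Z>.21)&(Z<.26)&(V<90)|m
        P=W[m];print(len(P),np.percentile(P[:,2],[5,50,95]).round(4))
        A=np.c_[P[:,:2]-[.58,.199],np.ones(len(P))];print(np.linalg.lstsq(A,P[:,2],rcond=None)[0].round(4))
E
```

```text
t 14.05 pos [0.5778 0.1985 0.2048] yawY 119.46 tilt 0.11 F [-0.7 -0.4  0.4] w 56.1 q [ 0.25  0.17  1.47 -0.    1.5  -1.84]
tool cm [-0.12 -0.01 -0.32] norm 0.3 rotvec tool [ 0.0005 -0.0018 -0.0094]
w bar 315 [0.5886 0.2047 0.2325] [0.2289 0.2295 0.2299 0.2303 0.231 ]
6841 [0.2282 0.2291 0.2301]
[-0.022  -0.0131  0.2292]
s bar 43 [0.5932 0.2064 0.2405] [0.2214 0.2296 0.2311 0.2324 0.3682]
```

View pics/w7.png

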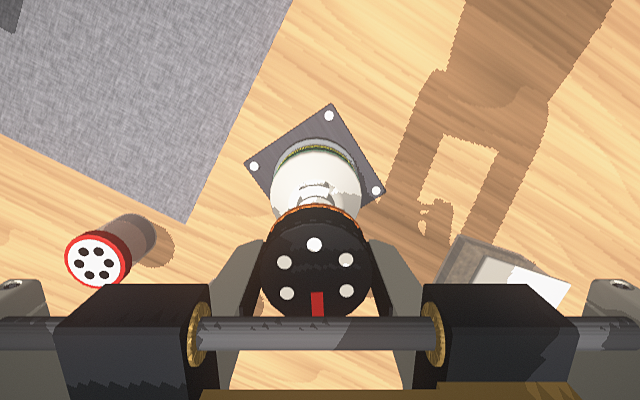

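View pics/s11.png

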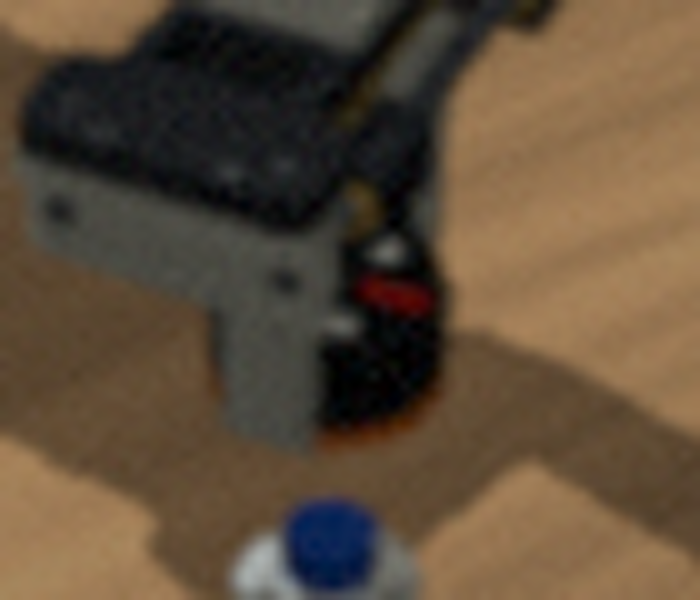

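With the outlier pixels left out, both views put the cap top at 0.230, about 76 mm above its locked place. It is level (about 1.5°) and on the axis, as expected. A short settle, then I hand in.

Emit:
step_arm([
  [[0, 0, 0, 0, 0, 0, 4], [0, 0, 0, 0, 0, 0, 4], [0, 0, 0, 0, 0, 0, 4], [0, 0, 0, 0, 0, 0, 4], [0, 0, 0, 0, 0, 0, 4]],
])

```text
clock: 14.57
ee_pos: [0.5785, 0.1987, 0.206]
eef_rot: [-0.799, 3.038, 0.0]
ft_force: [-0.5, -0.7, -0.3]
gripper_width: 0.596
```

Emit:
step_arm([
  [[0, 0, 0, 0, 0, 0, 4], [0, 0, 0, 0, 0, 0, 4], [0, 0, 0, 0, 0, 0, 4], [0, 0, 0, 0, 0, 0, 4], [0, 0, 0, 0, 0, 0, 4]],
])

```text
clock: 14.98
ee_pos: [0.5784, 0.1987, 0.2059]
eef_rot: [-0.799, 3.038, 0.0]
ft_force: [0.9, 0.2, 0.3]
gripper_width: 0.6
```

```bash
python3 plan.py .579 .199 .208 120;python3 -c "
from workcell import ctrl
import numpy as np
print(np.abs(ctrl.observe()['joint_vel']).max());print(ctrl.hand_in())"
```

```text
t 14.98 pos [0.5784 0.1987 0.2059] yawY 119.46 tilt 0.0 F [0.9 0.2 0.3] w 55.8 q [ 0.25  0.17  1.47  0.    1.5  -1.84]
tool cm [-0.06  0.   -0.21] norm 0.2 rotvec tool [ 0.      0.0001 -0.0094]
0.001707029399555505
the job is handed in; nothing more can be done
None
```

The job is done and was handed in at about 15 s; no verdict was reported. I swept all four chunks into the tray and left the sweeper standing upright on its blade. I then pressed the cap down about 7 mm (9–10 N), turned it about 60° counter-clockwise and lifted it off. The hand was still holding it at hand-in.

**Last checks:**
- **Chunks:** all four lie at least 40 mm past the tray mouth.
- **Sweeper:** standing free and upright at about (0.572, -0.184).
- **Cap:** about 76 mm above its locked place, on the bottle's axis within about 1 mm, level within about 1.5° and still.
- **Jars and box:** where they were, within the measuring error (up to 4 mm).

**One check disagreed:** the first cap reading in the scene camera came out about 14 mm too high because of stray depth pixels. The wrist view and the scene camera's median both gave 0.230 m for the cap's top, which fits the arm's own height.

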